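Hang the roller holder on its twin pins and load the roller

ROBOT

A 6-joint arm with a two-finger parallel gripper is mounted at the origin on the work surface. World frame = base frame: x ahead of the robot, y to its left, z up, the work surface at z = 0. Lengths are in m, angles in degrees, forces in N, time in s.
With the tool pointing down it reaches from about 0.25 to 0.725 m from the base axis. Payload 9.7 kg.
Tool frame: the origin (TCP) lies where the fingers leave the gripper's body, on its centre line; the fingertips stand 73 mm ahead of it and the grasp point (between the pads) lies 54 mm ahead of it; z points along the fingers, y is the line along which they close (so a half turn about z gives the same grasp; the last joint's range is limited). The gripper opens to 85 mm and grips with 20 to 120 N. Pads are 22 mm wide; open, the fingers measure 114 mm over their backs; the gripper's body (76 mm by 85 mm) begins 54 mm behind the grasp point. The pads swing forward as they close: fully open they stand 13 mm farther back than shut.
Start: joints at [69.557, 4.979, 10.078, 95.1, 0, 90], TCP at [0.192, 0.515, 0.304] pointing down, gripper open.
Joint ranges: [-179.16, 179.16], [-48.56, 103.87], [-65.8, 70.77], [-126.05, 130.52], [-82.76, 87.17], [-180, 180]. Speed limits (degrees/s): [127.2, 127.2, 147.25, 180, 180, 180].

INTERFACE

Orientations are given as [roll, pitch, yaw] about the fixed x, y, z axes, in that order (R = Rz(yaw) Ry(pitch) Rx(roll)).
In Python, from workcell import sensors, imaging, bot gives the robot as it stands.
- The arm moves only by the tool apply_moves, never from a script. Its argument "rows" is a list of rows, each a list of 3 entries, a list of its own where there are three numbers: the shift along the tool's x, y, z in units of 10 cm (1.0 is 10 cm), then the turn, a rotation vector about the tool's x, y, z in units of 30 degrees (1.0 is 30 degrees), then the opening, from 0 (shut) to 1 (fully open). A call has 1 to 20 rows; each row is the pose to reach, as a shift and turn from the pose commanded when the call began, along the tool's axes at that moment; what a row does not reach only later rows make up. A row lasts 1/10 s, in which the tool goes at most 50 mm and 8.59 degrees, less where a joint would pass 70% of its speed; a pose out of reach is approached as far as the arm can. A call with a number of a shift or a turn outside -1 to 1 is refused whole. A call with a gripper value outside its range is refused whole. The fingers move at their own pace and stop on an object; "force" is the grip in N (left out, the last holds). Time passes only in rows, so rows that repeat a pose let the fingers close. It gives the time, the measured TCP pose, the force, the opening and the grip force at its end, in the units of the state.
- sensors.get_obs(): the state, without advancing time (a new reading comes with each control period).
- imaging.camera(name): name is "scene" or "top"; returns (picture, depth): 480x640x3 uint8, red, green, blue; 480x640 float32, m along the optical axis (not along the pixel's ray), 0 where there is no reading.
- imaging.get_calibration(name): a dict with "intrinsics" (3x3 intrinsics, pixels), "dist_coeffs" ([k1, k2, p1, p2, k3] as OpenCV has them; the pictures are not rectified), "world_from_camera" (4x4, takes a point from camera to world coordinates). Camera axes: x right, y down, z forward; pixel columns grow to the right and rows downward; lengths in m; the calibration is good to about 2 mm. A picture is of the moment at which its call begins. get_calibration takes no time and is no camera call.
- bot.job_done(): hands the job in; it is judged then, once.
The state is a dict: "time": time; "q": joint angles; "qd": joint speeds; "joint_efforts": joint torques, N m; "ee_pos": TCP position; "tcp_rot": TCP orientation; "wrist_force": force on the tool from outside, world axes, zero at the start; "torque": the same for the moment, N m; "opening": finger opening in m; "grasp_force": force on a finger pad.
Only numpy, scipy, OpenCV 4.12 (cv2) and the standard library are available. Lean on these libraries where they do the work, as an engineer would, in place of code of your own. Each camera call takes 0.05 s, during which the arm holds its last target. There are 200 camera calls.

TASK

Hang the metal roller holder on the sloping pipe cover: slip its two holes over the two pins, holed edge uppermost, until the plate lies flush on the slope, and let go. Then slide the wide hair roller all the way down over the holder's spindle until it sits on the plate, and let go. Leave the slim roller, jar, soap, tweezer and nail brush where they are.

Things in the scene. Friction and masses are not known exactly. Their poses are not given: they have to be found in the camera images.
- holder_grip (a point): Grip point of the loose holder: on the axis of its flat-sided upright spindle, which is 20 mm (x) by 16 mm (y) in section and stands 55 mm above the middle of the plate. The point is 44 mm above the plate's underside, 17 mm below the spindle's top. z along the spindle away from the plate, x towards the edge with the holes, y along the row of holes, towards hole_left.
- hole_left (a point): Centre of the holder's +y hole (12 mm, right through) at the plate's underside: 25, 42, -44 mm in x, y, z from holder_grip; same axes. The holder is plain steel, about 150 g; its plate is 85 mm (x) by 116 mm (y) by 6 mm thick and starts flat on the ledge, spindle up.
- hole_right (a point): Centre of the holder's -y hole (12 mm, right through) at the plate's underside: 25, -42, -44 mm in x, y, z from holder_grip; same axes.
- pin_left (a point): Root, on the tile face, of the pin on the robot's left; hole_left goes on it. Pins are steel, 8 mm thick, round-ended, stand square to the tile and 20 mm out of it, 84 mm apart, 20 mm up the slope from the tile's middle. z along the pin outwards (40 degrees from vertical, leaning towards the robot), x up the slope, y along the row of pins to the robot's left.
- pin_right (a point): Root of the other pin, on the robot's right; hole_right goes on it. Same axes as pin_left. With the holder home, its underside is flush on the tile and each hole point meets its pin root within the 2 mm of play.
- cover: Fixed white ceramic pipe cover: a tile 210 mm wide, 150 mm up the slope, inclined 40 degrees to the ledge and facing the robot (-x of the cover); its lower edge is 47 mm, its middle 95 mm and its top edge 143 mm above the ledge. Origin on the ledge below the tile's middle, z up. Its place and yaw vary.
- roller_center (a point): Centre (half-way up) of the wide hair roller, a loose hard plastic tube open at both ends, 44 mm outside diameter (fine ribs), 36 mm inside, 60 mm long, 35 g, starting upright. z along its axis. Seated on the plate of the holder its centre is 36 mm from the plate's underside, 8 mm nearer the plate than holder_grip. Either end may go first.
- slim_roller_center (a point): Centre of the slim hair roller, a like tube but only 28 mm outside, 20 mm inside, 60 mm tall, upright: too narrow for the spindle, to be left alone.
- jar: Green glass jar with twist lid, 64 mm wide, 75 mm tall; origin under its centre. Leave alone.
- soap: Bar of soap, 80 x 52 x 24 mm; origin under its centre. Leave alone.
- tweezer: Metal tweezer lying flat, about 100 mm long, 8 mm high; origin under its middle. Leave alone.
- nail_brush: Nail brush, 85 x 32 x 26 mm, bristles down; origin under its centre. Leave alone.
Not all that is in view belongs to the job. Leave any turquoise or yellow look-alike of the part that bears roller_center alone. Leave any blue look-alike of the part that bears holder_grip alone.

How it is judged:
By the outcome, as a careful person would: the job done as asked, in the order asked, and still so for the second after the job is handed in, with the robot touching nothing.
It also fails if it takes over 54 s, if anything falls off the work surface, if the arm or the gripper's body presses on something with over 40 N, if the wrist force passes 120 N, or if a joint passes its speed limit or range.

## Working session

There is one attempt and no reset: what is moved stays moved. The work goes in short steps, Python scripts to look and compute and a tool call to move; the robot and the scene stay as the last step left them, time stands still between calls to the robot, and variables do not carry over. Pictures are saved under pics/ and viewed, at most 10 in all, crops included, and the job is handed in when it is done.

Besides the shell and the picture viewer there is one more tool, called after "Emit:" as name(argument=value, ...) on one line, values as JSON. apply_moves: Moves the arm, as the interface text tells. Its arguments: {"type":"object","properties":{"rows":{"type":"array"},"force":{"type":"number"}},"required":["rows"]}

```bash
ls; mkdir -p pics; python3 - <<'E'
from workcell import sensors, imaging, bot
import cv2,numpy as np
print(sensors.get_obs())
for n in("scene","top"):
    p,d=imaging.camera(n); np.savez(f"/tmp/{n}0.npz",p=p,d=d); cv2.imwrite(f"pics/{n}0.png",p[:,:,::-1])
    print(imaging.get_calibration(n))
E
```

```text
pics
{'time': 0.0, 'q': array([6.95570686e+01, 5.01147122e+00, 1.00355140e+01, 9.51010892e+01,
       9.49145891e-04, 9.00026239e+01]), 'qd': array([-0.03081317,  0.15848616,  0.05867163, -0.01053469, -0.0625451 ,
        0.08531236]), 'joint_efforts': array([ 9.76389892e-04, -5.20379984e+01,  4.64811516e+01,  1.61073374e-02,
        9.22703816e-05, -6.68681579e-06]), 'ee_pos': array([0.19204991, 0.51523475, 0.30318895]), 'tcp_rot': array([-1.79922954e+02, -9.45616669e-04,  1.59554443e+02]), 'wrist_force': array([ 0.16561944,  0.16832913, -0.22329597]), 'torque': array([0.01148568, 0.03033243, 0.0133259 ]), 'grasp_force': 0.0, 'opening': 0.08560640963217946}
{'intrinsics': array([[450.46057486,   0.        , 315.90479763],
       [  0.        , 450.46057486, 238.75804604],
       [  0.        ,   0.        ,   1.        ]]), 'dist_coeffs': array([-0.00107114,  0.        ,  0.        ,  0.        ,  0.        ]), 'world_from_camera': array([[ 0.72874363,  0.47051729, -0.49754015,  0.9471726 ],
       [ 0.68468251, -0.48797493,  0.54137817, -0.4367224 ],
       [ 0.01194067, -0.73518294, -0.67776358,  0.69545685],
       [ 0.        ,  0.        ,  0.        ,  1.        ]])}
{'intrinsics': array([[482.60413499,   0.        , 319.55674017],
       [  0.        , 482.60413499, 248.55074378],
       [  0.        ,   0.        ,   1.        ]]), 'dist_coeffs': array([-0.03366767,  0.        ,  0.        ,  0.        ,  0.        ]), 'world_from_camera': array([[ 0.01046012, -0.98280042,  0.18437438,  0.33433081],
       [-0.99993301, -0.00936663,  0.00680079,  0.02219926],
       [-0.00495686, -0.18443316, -0.98283256,  1.11869112],
       [ 0.        ,  0.        ,  0.        ,  1.        ]])}
```

View pics/scene0.png

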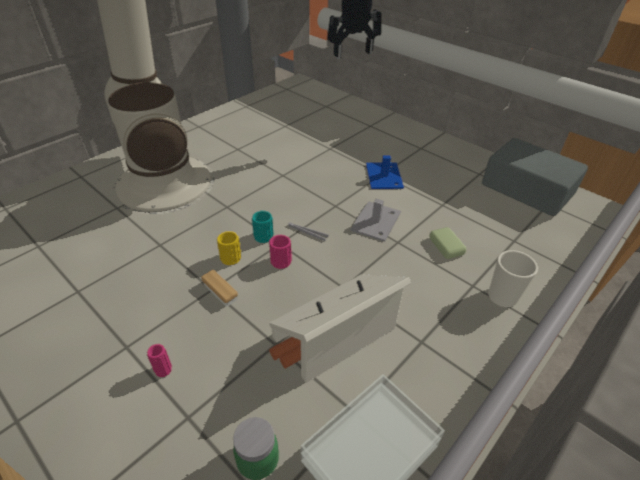

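View pics/top0.png

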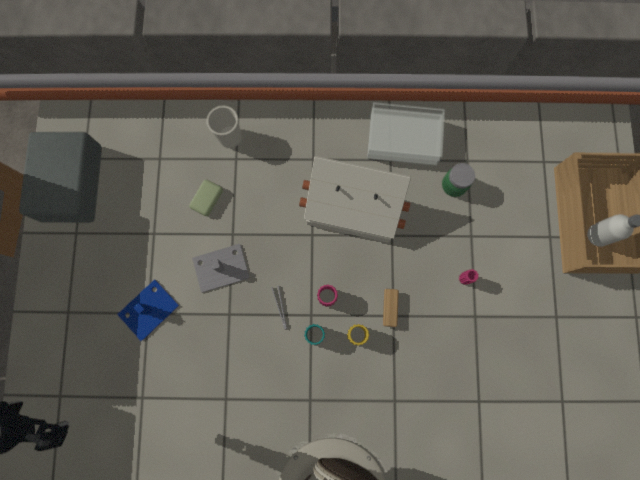

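Scene view: grey holder (378,218), blue look-alike (386,172); pink wide roller (281,251), teal (263,227) and yellow (229,248) look-alikes; slim pink (160,360); pins (320,307), (361,286). Top view: grey holder (220,268), blue (148,308); pink wide (327,296), slim (468,277); pins (338,188), (376,196). The targets are the grey steel holder and the wide pink roller; the others are excluded by colour or size. I'll confirm this in an enlarged crop.

```bash
python3 - <<'E'
import cv2,numpy as np
t=np.load("/tmp/top0.npz")["p"][:,:,::-1]; s=np.load("/tmp/scene0.npz")["p"][:,:,::-1]
cv2.imwrite("pics/topcrop.png",cv2.resize(t[150:350,180:420],None,fx=3.3,fy=3,interpolation=cv2.INTER_CUBIC) if 0 else cv2.resize(t[150:350,180:420],None,fx=3,fy=3,interpolation=cv2.INTER_CUBIC))
cv2.imwrite("pics/scenecrop.png",cv2.resize(s[190:390,220:420],None,fx=3,fy=3,interpolation=cv2.INTER_CUBIC))
E
```

```text
(no output)
```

View pics/topcrop.png

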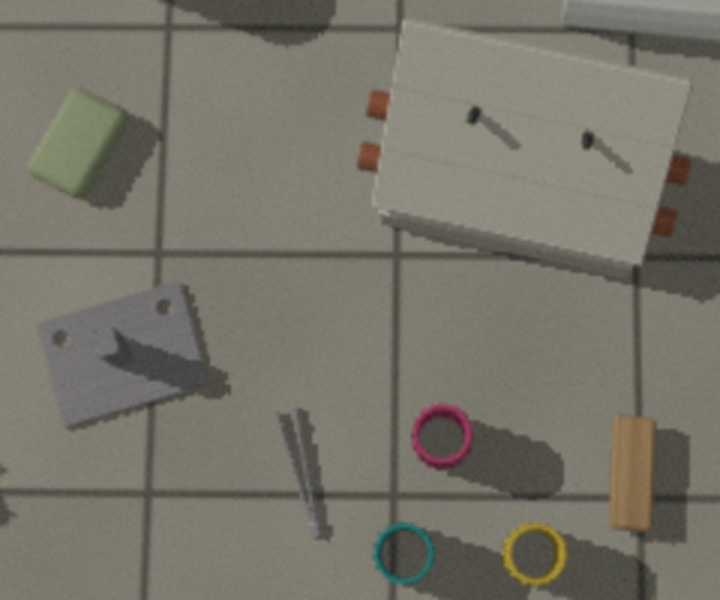

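View pics/scenecrop.png

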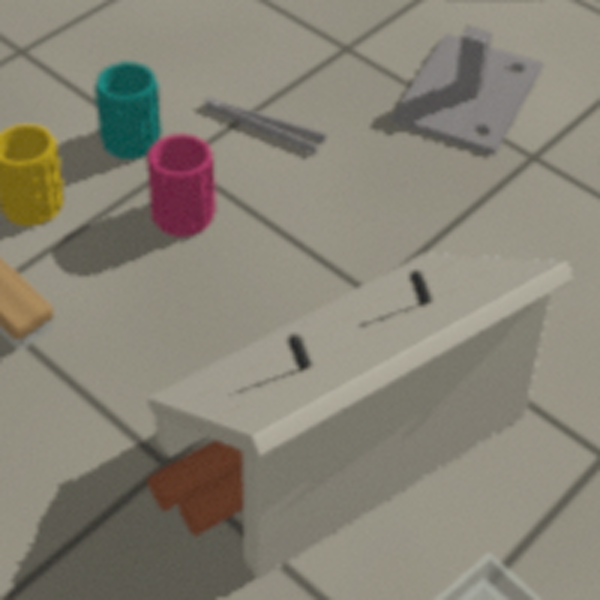

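The crop confirms it: grey holder with holes at crop (60,338) and (164,307), pink wide roller at (442,436), pins at (474,115) and (588,140). Now to measure.

```bash
cat > h.py <<'E'
import numpy as np,cv2
from workcell import imaging
def cal(n):
    c=imaging.get_calibration(n); return c["intrinsics"],c["dist_coeffs"],c["world_from_camera"]
def ray(n,px):
    K,D,T=cal(n); u=cv2.undistortPoints(np.array(px,float).reshape(-1,1,2),K,D).reshape(-1,2)
    d=np.c_[u,np.ones(len(u))]@T[:3,:3].T
    return T[:3,3],d
def onplane(n,px,nv,c):   # nv.x=c
    o,d=ray(n,px); s=(c-o@nv)/(d@nv); return o+s[:,None]*d
def cloud(n,d):
    v,u=np.mgrid[0:480,0:640]; o,r=ray(n,np.c_[u.ravel(),v.ravel()]); return (o+r*d.ravel()[:,None]).reshape(480,640,3)
def mask(poly):
    m=np.zeros((480,640),np.uint8); cv2.fillPoly(m,[np.round(poly).astype(np.int32)],1); return m>0
def proj(n,P):
    K,D,T=cal(n); Ti=np.linalg.inv(T); return cv2.projectPoints(np.array(P,float).reshape(-1,3),cv2.Rodrigues(Ti[:3,:3])[0],Ti[:3,3],K,D)[0].reshape(-1,2)
E
python3 - <<'E'
from h import *
np.set_printoptions(precision=4,suppress=True)
T=lambda a:np.array(a)/3+[180,150]-1/3; S=lambda a:np.array(a)/3+[220,190]-1/3
Z=np.array([0,0,1.])
t=np.load("/tmp/top0.npz"); s=np.load("/tmp/scene0.npz"); ct=cloud("top",t["d"]);cs=cloud("scene",s["d"])
for n,c,px in(("top",ct,T([[300,400],[330,330],[250,450],[500,350]])),("scene",cs,S([[300,230],[50,40],[350,200]]))):
    print(n,"table z",[c[int(v)-1:int(v)+2,int(u)-1:int(u)+2,2].mean().round(4) for u,v in px])
print("holder holes top",onplane("top",T([[60,338],[164,307]]),Z,.006))
print("holder holes scene",onplane("scene",S([[484,130],[516,68]]),Z,.006))
pc=onplane("top",T([[38,325],[182,284],[208,388],[70,428]]),Z,.006);print("plate",pc,pc.mean(0))
# red roller: colour mask & top rim
for n,c,f in(("top",ct,t["p"]),("scene",cs,s["p"])):
    h=cv2.cvtColor(f,cv2.COLOR_RGB2HSV); m=(h[...,0]>160)&(h[...,0]<178)&(h[...,1]>120)
    k,l,st,ce=cv2.connectedComponentsWithStats(m.astype(np.uint8))
    for i in range(1,k):
        if st[i,4]>40:
            q=c[l==i]; q=q[q[:,2]>.055]; (a,b),r=cv2.minEnclosingCircle(q[:,:2].astype(np.float32)); print(n,"roller",st[i],q[:,2].max(),a,b,r)
print("roller ring center top@60mm",onplane("top",T([[442,436]]),Z,.06))
# tile
for n,c,poly in(("top",ct,T([[415,40],[670,95],[632,250],[390,195]])),("scene",cs,S([[180,400],[260,420],[540,270],[440,262]]))):
    q=c[mask(poly)]; q=q[q[:,2]>.03]; 
    A=np.c_[q[:,:2],np.ones(len(q))]
    w=np.ones(len(q),bool)
    for _ in range(5):
        k=np.linalg.lstsq(A[w],q[w,2],rcond=None)[0]; r=q[:,2]-A@k; w=abs(r)<.004
    nv=np.r_[-k[:2],1]; L=np.linalg.norm(nv); nv/=L; print(n,"plane n",nv,"c",k[2]/L,"incl",np.degrees(np.arccos(nv[2])),"az",np.degrees(np.arctan2(nv[1],nv[0])),"rms",r[w].std(),w.sum(),len(q))
    cc=k[2]/L
    if n=="top":
        P=onplane("top",T([[405,22],[690,83],[642,265],[375,208]]),nv,cc); print("corners",P,"mean",P.mean(0), [np.linalg.norm(P[i]-P[i-1]) for i in range(4)])
    else:
        P=onplane("scene",S([[424,303],[305,368]]),nv,cc);print("pinroots",P,np.linalg.norm(P[0]-P[1]))
E
```

```text
top table z [np.float64(0.001), np.float64(0.0002), np.float64(0.0016), np.float64(0.0015)]
scene table z [np.float64(0.0003), np.float64(0.0009), np.float64(-0.0011)]
holder holes top [[0.5076 0.3102 0.006 ]
 [0.5329 0.2298 0.006 ]]
holder holes scene [[0.5353 0.232  0.006 ]
 [0.5084 0.31   0.006 ]]
plate [[0.5177 0.3281 0.006 ]
 [0.5514 0.2165 0.006 ]
 [0.4696 0.193  0.006 ]
 [0.4374 0.2986 0.006 ]] [0.494 0.259 0.006]
top roller [459 269  19  15 202] 1.1186911245890816 0.4087914228439331 -0.14763876795768738 0.18554365634918213
top roller [318 285  20  21 152] 1.1186911245890816 0.3929250240325928 0.016141805797815323 0.05900651961565018
scene roller [270 235  21  34 607] 0.6954568482742676 0.6802548766136169 -0.20682185888290405 0.352377325296402
scene roller [148 345  23  32 532] 0.6954568482742676 0.7058403491973877 -0.37101709842681885 0.25021684169769287
roller ring center top@60mm [[0.4295 0.0121 0.06  ]]
top plane n [-0.596   0.1272  0.7929] c -0.3102916691135775 incl 37.54732628659482 az 167.95502169592663 rms 0.0020892700755485967 3654 4607
corners [[ 0.717   0.0415  0.141 ]
 [ 0.6734 -0.1607  0.1407]
 [ 0.5603 -0.1375  0.0519]
 [ 0.6027  0.0642  0.0514]] mean [ 0.6384 -0.0481  0.0962] [np.float64(0.14698477461740234), np.float64(0.20685984461427787), np.float64(0.14566642979889352), np.float64(0.20614703533552198)]
scene plane n [-0.6269  0.1375  0.7669] c -0.33255288618890627 incl 39.927915170845985 az 167.62836213455347 rms 0.0005192582583770112 1916 2011
pinroots [[ 0.6621 -0.0106  0.1095]
 [ 0.6449 -0.0918  0.11  ]] 0.083061377634768
```

```bash
python3 - <<'E'
from h import *
np.set_printoptions(precision=4,suppress=True)
for n in("top","scene"):
    c=cloud(n,np.load(f"/tmp/{n}0.npz")["d"])
    for nm,(x,y),r,z0,z1 in(("spindle",(.496,.262),.05,.02,.075),("spindle top",(.496,.262),.03,.054,.07),("plate",(.496,.262),.085,.0035,.010),("roller",(.4295,.012),.035,.05,.07),("roller top",(.4295,.012),.035,.056,.066)):
        m=(np.hypot(c[...,0]-x,c[...,1]-y)<r)&(c[...,2]>z0)&(c[...,2]<z1); q=c[m]
        if len(q)<3: print(n,nm,len(q));continue
        rect=cv2.minAreaRect(q[:,:2].astype(np.float32)); print(n,nm,len(q),"mean",q.mean(0),"zmax",q[:,2].max(),"rect",np.array(rect[0]),np.array(rect[1]),round(rect[2],1))
# reproject model for check
a=np.radians(17.3); X=np.array([np.cos(a),np.sin(a),0]);Y=np.array([-X[1],X[0],0])
g=np.array([.4972,.2632,.044])
pts=[g+.025*X+s*.042*Y-[0,0,.038] for s in(1,-1)]+[g+i*.0425*X+j*.058*Y-[0,0,.038] for i,j in((1,1),(1,-1),(-1,-1),(-1,1))]+[g+i*.01*X+j*.008*Y+[0,0,.017] for i,j in((1,1),(1,-1),(-1,-1),(-1,1))]
print("topcrop",((proj("top",pts)-[180,150]+1/3)*3).round(0).tolist()); print("scenecrop",((proj("scene",pts)-[220,190]+1/3)*3).round(0).tolist())
E
```

```text
top spindle 113 mean [0.4947 0.2596 0.0524] zmax 0.06817414989984694 rect [0.4957 0.2615] [0.0207 0.0167] 15.2
top spindle top 73 mean [0.4957 0.2614 0.061 ] zmax 0.06817414989984694 rect [0.4957 0.2616] [0.0207 0.0165] 15.2
top plate 1663 mean [0.4956 0.2612 0.0064] zmax 0.009979089301040078 rect [0.4984 0.2644] [0.1603 0.1643] 29.8
top roller 126 mean [0.4311 0.0121 0.0591] zmax 0.06439291537930147 rect [0.4311 0.0118] [0.0437 0.044 ] 57.3
top roller top 108 mean [0.4315 0.0125 0.06  ] zmax 0.06439291537930147 rect [0.4318 0.0118] [0.0437 0.0435] 72.2
scene spindle 169 mean [0.499  0.2578 0.0449] zmax 0.06450009814941848 rect [0.4966 0.262 ] [0.0199 0.0197] 17.0
scene spindle top 57 mean [0.498  0.2598 0.06  ] zmax 0.06450009814941848 rect [0.4967 0.262 ] [0.0198 0.0197] 17.1
scene plate 1001 mean [0.5001 0.2545 0.0067] zmax 0.009920345678844922 rect [0.5045 0.2577] [0.1346 0.1391] 5.8
scene roller 220 mean [0.4326 0.0115 0.0569] zmax 0.06376180043738322 rect [0.432  0.0127] [0.0433 0.0455] 45.6
scene roller top 136 mean [0.4322 0.0114 0.0595] zmax 0.06376180043738322 rect [0.4314 0.0124] [0.0448 0.0428] 79.3
topcrop [[59.0, 337.0], [163.0, 306.0], [34.0, 321.0], [177.0, 279.0], [205.0, 382.0], [61.0, 425.0], [90.0, 331.0], [111.0, 325.0], [118.0, 351.0], [97.0, 357.0]]
scenecrop [[517.0, 68.0], [481.0, 130.0], [544.0, 63.0], [496.0, 149.0], [392.0, 116.0], [446.0, 34.0], [493.0, 32.0], [486.0, 43.0], [461.0, 36.0], [468.0, 24.0]]
```

```bash
cat > plan.py <<'E'
import numpy as np,json,os
from scipy.spatial.transform import Rotation as Ro, Slerp
F="cmd.json"
def load():
    if os.path.exists(F):
        j=json.load(open(F)); return np.array(j["p"]),Ro.from_quat(j["q"])
    return np.array([.192,.515,.304]),Ro.from_euler("xyz",[180,0,159.557],degrees=True)
def save(p,R): json.dump(dict(p=list(p),q=list(R.as_quat())),open(F,"w"))
def go(G,R,dig=2,name=""):
    """print calls bringing the grasp point to G with orientation R; remembers the commanded pose"""
    p0,R0=load(); p1=np.array(G)-.054*R.as_matrix()[:,2]
    n=1
    while 1:
        p,Rc=p0,R0; out=[]; sl=Slerp([0,1],Ro.concatenate([R0,R]))
        for i in range(1,n+1):
            f=i/n; s=np.round(Rc.inv().apply(p0+f*(p1-p0)-p)/.1,dig); w=np.round(np.degrees((Rc.inv()*sl(f)).as_rotvec())/30,3)
            out.append((s,w)); p=p+Rc.apply(s*.1); Rc=Rc*Ro.from_rotvec(np.radians(w*30))
        if max(np.abs(np.r_[o]).max() for o in out)<=1: break
        n+=1
    save(p,Rc)
    for s,w in out: print(name,[(s+0).tolist(),(w+0).tolist()],"rows>=%.1f"%max(np.linalg.norm(s)*2,np.linalg.norm(w)*30/8.59))
def down(yaw): return Ro.from_euler("xyz",[180,0,yaw],degrees=True)
YC=-12.1
def cover():
    a,b=np.radians(YC),np.radians(40); h=np.array([np.cos(a),np.sin(a),0]); Z=np.array([0,0,1])
    X=np.cos(b)*h+np.sin(b)*Z; N=-np.sin(b)*h+np.cos(b)*Z; Y=np.cross(N,X)
    return X,Y,N,Ro.from_matrix(np.c_[X,-Y,-N])
E
python3 - <<'E'
from plan import *
go([.4962,.2618,.13],down(16.5),name="over")
go([.4962,.2618,.044],down(16.5),dig=3,name="dn")
E
```

```text
over [[-0.75, -0.26, 0.24], [0.0, 0.0, 0.954]] rows>=3.3
over [[-0.78, 0.12, 0.24], [0.0, 0.0, 0.953]] rows>=3.3
over [[-0.62, 0.49, 0.24], [0.0, 0.0, 0.954]] rows>=3.3
over [[-0.32, 0.73, 0.24], [0.0, 0.0, 0.954]] rows>=3.3
over [[0.07, 0.78, 0.24], [0.0, 0.0, 0.954]] rows>=3.3
dn [[0.003, 0.003, 0.86], [0.0, 0.0, 0.0]] rows>=1.7
```

Emit:
apply_moves(rows=[[[-0.75,-0.26,0.24],[0,0,0.954],1],[[-0.75,-0.26,0.24],[0,0,0.954],1],[[-0.75,-0.26,0.24],[0,0,0.954],1],[[-0.75,-0.26,0.24],[0,0,0.954],1],[[-0.75,-0.26,0.24],[0,0,0.954],1]])

```text
time: 0.6
ee_pos: [0.2535, 0.4645, 0.2795]
tcp_rot: [-180.0, 0.0, 130.9]
wrist_force: [-0.0, -0.2, 0.1]
opening: 0.0854
grasp_force: 0.0
```

Emit:
apply_moves(rows=[[[-0.78,0.12,0.24],[0,0,0.953],1],[[-0.78,0.12,0.24],[0,0,0.953],1],[[-0.78,0.12,0.24],[0,0,0.953],1],[[-0.78,0.12,0.24],[0,0,0.953],1],[[-0.78,0.12,0.24],[0,0,0.953],1]])

```text
time: 1.1
ee_pos: [0.3135, 0.4137, 0.2557]
tcp_rot: [-180.0, 0.0, 102.4]
wrist_force: [0.9, 1.0, -0.6]
opening: 0.0854
grasp_force: 0.0
```

Emit:
apply_moves(rows=[[[-0.62,0.49,0.24],[0,0,0.954],1],[[-0.62,0.49,0.24],[0,0,0.954],1],[[-0.62,0.49,0.24],[0,0,0.954],1],[[-0.62,0.49,0.24],[0,0,0.954],1],[[-0.62,0.49,0.24],[0,0,0.954],1]])

```text
time: 1.6
ee_pos: [0.3746, 0.3637, 0.2317]
tcp_rot: [-180.0, 0.0, 73.9]
wrist_force: [0.1, -0.3, -0.2]
opening: 0.0852
grasp_force: 0.0
```

Emit:
apply_moves(rows=[[[-0.32,0.73,0.24],[0,0,0.954],1],[[-0.32,0.73,0.24],[0,0,0.954],1],[[-0.32,0.73,0.24],[0,0,0.954],1],[[-0.32,0.73,0.24],[0,0,0.954],1],[[-0.32,0.73,0.24],[0,0,0.954],1]])

```text
time: 2.1
ee_pos: [0.4357, 0.3126, 0.2078]
tcp_rot: [-180.0, 0.0, 45.3]
wrist_force: [-0.8, 0.2, 0.6]
opening: 0.0853
grasp_force: 0.0
```

Emit:
apply_moves(rows=[[[0.07,0.78,0.24],[0,0,0.954],1],[[0.07,0.78,0.24],[0,0,0.954],1],[[0.07,0.78,0.24],[0,0,0.954],1],[[0.07,0.78,0.24],[0,0,0.954],1],[[0.07,0.78,0.24],[0,0,0.954],1],[[0.07,0.78,0.24],[0,0,0.954],1]])

```text
time: 2.7
ee_pos: [0.5175, 0.2059, 0.1841]
tcp_rot: [-177.9, 0.0, 21.0]
wrist_force: [0.1, 0.3, -0.5]
opening: 0.0852
grasp_force: 0.0
```

```bash
python3 - <<'E'
from workcell import sensors
o=sensors.get_obs(); print({k:o[k] for k in("q","qd","ee_pos","tcp_rot")})
E
```

```text
{'q': array([ 20.89393781,   5.26334389,  -2.86602325,  81.92414344,
         2.09138651, 179.86180857]), 'qd': array([-0.1155376 , -0.32529761, -0.18096229, -0.01729674, -0.58205789,
        0.56643541]), 'ee_pos': array([0.51751122, 0.20585237, 0.18414476]), 'tcp_rot': array([-1.77908491e+02,  4.84673416e-02,  2.10320372e+01])}
```

Emit:
apply_moves(rows=[[[0,0,0],[0,0,0],1],[[0,0,0],[0,0,0],1]])

```text
time: 2.9
ee_pos: [0.5173, 0.2066, 0.1841]
tcp_rot: [-177.9, 0.1, 21.0]
wrist_force: [0.5, 0.2, -0.3]
opening: 0.0853
grasp_force: 0.0
```

The last joint hit its +180 limit, so I'll grip along the holder's x instead (yaw 106.5), which also centres x.

```bash
sed -i 's/Ro.from_matrix(np.c_\[X,-Y,-N\])/Ro.from_matrix(np.c_[Y,X,-N])/' plan.py; python3 - <<'E'
from plan import *
save([.5173,.2066,.1841],Ro.from_euler("xyz",[-177.9,.1,21.03],degrees=True))
go([.4962,.2618,.13],down(106.5),dig=3,name="over")
E
```

```text
over [[0.0, -0.197, 0.008], [-0.02, -0.017, -0.95]] rows>=3.3
over [[0.095, -0.173, 0.005], [-0.02, -0.016, -0.949]] rows>=3.3
over [[0.165, -0.107, 0.002], [-0.019, -0.016, -0.95]] rows>=3.3
```

Emit:
apply_moves(rows=[[[0,-0.197,0.008],[-0.02,-0.017,-0.95],1],[[0,-0.197,0.008],[-0.02,-0.017,-0.95],1],[[0,-0.197,0.008],[-0.02,-0.017,-0.95],1],[[0,-0.197,0.008],[-0.02,-0.017,-0.95],1],[[0,-0.197,0.008],[-0.02,-0.017,-0.95],1]])

```text
time: 3.4
ee_pos: [0.5103, 0.2248, 0.1838]
tcp_rot: [-178.6, -0.3, 49.5]
wrist_force: [0.5, 0.8, -1.0]
opening: 0.0855
grasp_force: 0.0
```

Emit:
apply_moves(rows=[[[0.095,-0.173,0.005],[-0.02,-0.016,-0.949],1],[[0.095,-0.173,0.005],[-0.02,-0.016,-0.949],1],[[0.095,-0.173,0.005],[-0.02,-0.016,-0.949],1],[[0.095,-0.173,0.005],[-0.02,-0.016,-0.949],1],[[0.095,-0.173,0.005],[-0.02,-0.016,-0.949],1]])

```text
time: 3.9
ee_pos: [0.5034, 0.2429, 0.1838]
tcp_rot: [-179.3, -0.3, 77.9]
wrist_force: [0.3, -0.9, 0.4]
opening: 0.0853
grasp_force: 0.0
```

Emit:
apply_moves(rows=[[[0.165,-0.107,0.002],[-0.019,-0.016,-0.95],1],[[0.165,-0.107,0.002],[-0.019,-0.016,-0.95],1],[[0.165,-0.107,0.002],[-0.019,-0.016,-0.95],1],[[0.165,-0.107,0.002],[-0.019,-0.016,-0.95],1],[[0.165,-0.107,0.002],[-0.019,-0.016,-0.95],1],[[0.165,-0.107,0.002],[-0.019,-0.016,-0.95],1]])

```text
time: 4.5
ee_pos: [0.4966, 0.2609, 0.1838]
tcp_rot: [180.0, -0.0, 106.2]
wrist_force: [-0.1, -0.7, 0.1]
opening: 0.0851
grasp_force: 0.0
```

Emit:
apply_moves(rows=[[[0.01,0,0.4],[0,0,0],1],[[0.01,0,0.7],[0,0,0],1],[[0.01,0,0.86],[0,0,0],1],[[0.01,0,0.86],[0,0,0],1],[[0.01,0,0.86],[0,0,0],0.1],[[0.01,0,0.86],[0,0,0],0],[[0.01,0,0.86],[0,0,0],0],[[0.01,0,0.86],[0,0,0],0],[[0.01,0,0.86],[0,0,0],0],[[0.01,0,0.86],[0,0,0],0],[[0.01,0,0.86],[0,0,0],0],[[0.01,0,0.86],[0,0,0],0]], force=60)

```text
time: 5.7
ee_pos: [0.4968, 0.262, 0.0987]
tcp_rot: [179.9, -0.0, 106.4]
wrist_force: [0.7, 0.0, 5.2]
opening: 0.019
grasp_force: 59.7
```

```bash
python3 - <<'E'
from workcell import sensors
o=sensors.get_obs(); print({k:o[k] for k in("time","ee_pos","tcp_rot","opening","grasp_force","wrist_force")})
from plan import *
save([.4963,.2619,.0978],down(106.4))
go([.4963,.2619,.17],down(106.4),dig=3,name="lift")
X,Y,N,R=cover()
mid=np.array([.6535-.0,-.0512,.1080]); C=mid-.020*X; print("tile centre",C)
# grip target home: plate underside on pin: grip = mid -.025X+.044N
H=mid-.025*X+.044*N; print("home grip",H, "standoff 60:",H+.06*N)
go(H+.06*N,R,dig=3,name="standoff")
E
```

```text
{'time': 5.7, 'ee_pos': array([0.49679157, 0.26196142, 0.09865197]), 'tcp_rot': array([ 1.79910500e+02, -3.41575168e-02,  1.06355536e+02]), 'opening': 0.019036941176329522, 'grasp_force': 59.678542613983154, 'wrist_force': array([0.67363038, 0.00933784, 5.24250688])}
lift [[0.0, 0.0, -0.631], [0.0, 0.0, 0.0]] rows>=1.3
lift [[0.0, 0.0, -0.631], [0.0, 0.0, 0.0]] rows>=1.3
tile centre [ 0.63851949 -0.04798846  0.09514425]
home grip [ 0.60712006 -0.041257    0.12563627] standoff 60: [ 0.56940964 -0.03317259  0.17159893]
standoff [[-0.957, -0.146, 0.037], [-0.435, -0.11, 0.304]] rows>=1.9
standoff [[-0.966, -0.004, 0.075], [-0.435, -0.111, 0.303]] rows>=1.9
standoff [[-0.95, 0.123, 0.145], [-0.435, -0.11, 0.304]] rows>=1.9
```

Emit:
apply_moves(rows=[[[0,0,-0.1],[0,0,0],0],[[0,0,-0.3],[0,0,0],0],[[0,0,-0.5],[0,0,0],0],[[0,0,-0.7],[0,0,0],0],[[0,0,-0.9],[0,0,0],0],[[0,0,-1.0],[0,0,0],0],[[0,0,-1.0],[0,0,0],0]])

```text
time: 6.4
ee_pos: [0.4969, 0.2619, 0.1992]
tcp_rot: [179.9, -0.0, 106.4]
wrist_force: [-0.3, 0.5, -1.9]
opening: 0.0193
grasp_force: 58.8
```

Emit:
apply_moves(rows=[[[0,0,-0.1],[0,0,0],0],[[0,0,-0.2],[0,0,0],0],[[0,0,-0.262],[0,0,0],0],[[0,0,-0.262],[0,0,0],0]])

```text
time: 6.8
ee_pos: [0.4967, 0.2619, 0.225]
tcp_rot: [179.9, -0.0, 106.4]
wrist_force: [0.5, -0.4, -1.2]
opening: 0.0192
grasp_force: 58.8
```

Emit:
apply_moves(rows=[[[-0.19,-0.03,0.007],[-0.087,-0.022,0.061],0],[[-0.38,-0.06,0.015],[-0.174,-0.044,0.122],0],[[-0.57,-0.09,0.022],[-0.261,-0.066,0.182],0],[[-0.77,-0.12,0.03],[-0.348,-0.088,0.243],0],[[-0.957,-0.146,0.037],[-0.435,-0.11,0.304],0],[[-0.957,-0.146,0.037],[-0.435,-0.11,0.304],0]])

```text
time: 7.4
ee_pos: [0.5088, 0.1641, 0.22]
tcp_rot: [166.7, 2.2, 96.8]
wrist_force: [0.4, 0.4, -1.4]
opening: 0.0196
grasp_force: 59.3
```

Emit:
apply_moves(rows=[[[-0.19,0,0.015],[-0.087,-0.022,0.061],0],[[-0.38,0,0.03],[-0.174,-0.044,0.121],0],[[-0.58,0,0.045],[-0.261,-0.067,0.182],0],[[-0.77,-0.003,0.06],[-0.348,-0.089,0.242],0],[[-0.966,-0.004,0.075],[-0.435,-0.111,0.303],0],[[-0.966,-0.004,0.075],[-0.435,-0.111,0.303],0]])

```text
time: 8.0
ee_pos: [0.5218, 0.0688, 0.2159]
tcp_rot: [153.3, 2.2, 87.2]
wrist_force: [-0.1, 0.3, -2.7]
opening: 0.0191
grasp_force: 59.4
```

Emit:
apply_moves(rows=[[[-0.19,0.025,0.029],[-0.087,-0.022,0.061],0],[[-0.38,0.05,0.058],[-0.174,-0.044,0.122],0],[[-0.57,0.074,0.087],[-0.261,-0.066,0.182],0],[[-0.76,0.1,0.116],[-0.348,-0.088,0.243],0],[[-0.95,0.123,0.145],[-0.435,-0.11,0.304],0],[[-0.95,0.123,0.145],[-0.435,-0.11,0.304],0],[[-0.95,0.123,0.145],[-0.435,-0.11,0.304],0]])

```text
time: 8.7
ee_pos: [0.5353, -0.0254, 0.2127]
tcp_rot: [140.1, -0.0, 77.9]
wrist_force: [0.4, 0.7, -2.3]
opening: 0.0193
grasp_force: 59.4
```

```bash
python3 - <<'E'
from workcell import sensors,imaging
import cv2,numpy as np
o=sensors.get_obs(); print({k:o[k] for k in("time","q","ee_pos","tcp_rot","opening","grasp_force","wrist_force")})
for n in("scene","top"):
    p,d=imaging.camera(n); np.savez(f"/tmp/{n}1.npz",p=p,d=d)
    if n=="scene": a=cv2.resize(p[170:370,250:450,::-1],None,fx=3,fy=3,interpolation=cv2.INTER_CUBIC)
cv2.imwrite("pics/s1.png",a)
from plan import *
print(load()[0],load()[1].as_euler("xyz",degrees=True))
E
```

```text
{'time': 8.7, 'q': array([  0.4164338 , -29.64059837, -37.76684657,  42.67806816,
        -7.93511358,  99.6695483 ]), 'ee_pos': array([ 0.53526765, -0.02543245,  0.2126668 ]), 'tcp_rot': array([ 1.40136333e+02, -3.89860913e-02,  7.79318432e+01]), 'opening': 0.01928232476307503, 'grasp_force': 59.383546113967896, 'wrist_force': array([ 0.43835943,  0.71902333, -2.3348199 ])}
[ 0.53542143 -0.02589757  0.21297261] [ 1.40011385e+02 -1.23321691e-02  7.78991382e+01]
```

View pics/s1.png

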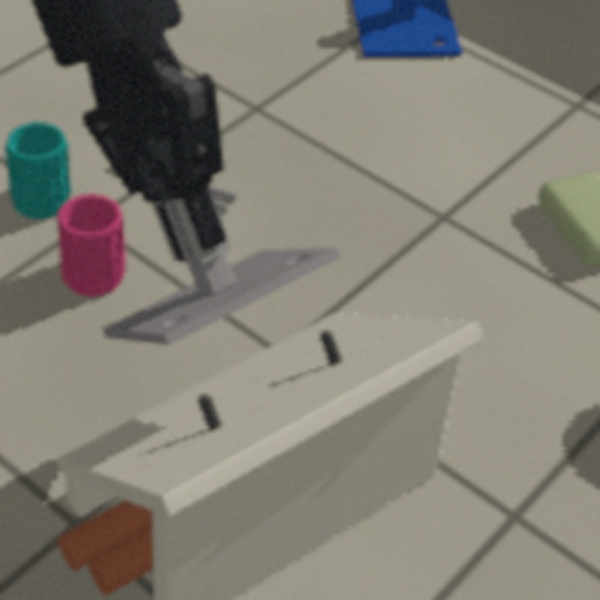

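The picture shows the plate held over the tile, with holes at crop (180,321) and (300,258) and pin tips at (207,400) and (328,338). I'll compare the holes with the prediction.

```bash
cat > chk.py <<'E'
import sys
from h import *
from plan import *
np.set_printoptions(precision=4,suppress=True)
def plate(n,f,poly,holes,tcp,rpy,off,k):
    S=lambda a:(np.array(a)+.5)/k-.5+off
    X,Y,N,R=cover(); Rm=Ro.from_euler("xyz",rpy,degrees=True).as_matrix(); G=np.array(tcp)+.054*Rm[:,2]
    c=cloud(n,np.load(f)["d"]); q=c[mask(S(poly))]; A=np.c_[q[:,:2],np.ones(len(q))]; w=np.ones(len(q),bool)
    for _ in range(6):
        kk=np.linalg.lstsq(A[w],q[w,2],rcond=None)[0]; r=q[:,2]-A@kk; w=abs(r)<.004
    nv=np.r_[-kk[:2],1];L=np.linalg.norm(nv);nv/=L
    print(n,"plate n in cover axes",nv@X,nv@Y,nv@N,w.sum(),len(q),"height over tool grip",(kk[2]/L-G@nv))
    P=onplane(n,S(holes),nv,kk[2]/L); print("holes wrt pred G, cover XYN",[(p-G)@np.c_[X,Y,N] for p in P],"dist",np.linalg.norm(P[0]-P[1]))
    d=(P[0]-P[1]);d/=np.linalg.norm(d); print("yaw err about N deg",np.degrees(np.arcsin(-d@X)))
    return P
E
python3 - <<'E'
from chk import *
# left hole first (robot's left=+y => scene crop right one)
P=plate("scene","/tmp/scene1.npz",[[125,332],[165,336],[320,256],[270,256],[240,290],[200,300]],[[300,258],[180,321]],[.53527,-.02543,.21267],[140.136,-.039,77.93],[250,170],3)
X,Y,N,R=cover()
mid=np.array([.6535,-.0512,.108]); 
S=lambda a:(np.array(a)+.5)/3-.5+[250,170]
pr=onplane("scene",S([[335,361],[214,426]]),N,mid@N); print("pin roots",pr,[ (p-mid)@np.c_[X,Y,N] for p in pr])
print("holes wrt pin roots",[(a-b)@np.c_[X,Y,N] for a,b in zip(P,pr)])
for s in(1,-1): print("pred px pin root/tip",((proj("scene",[mid+s*.042*Y,mid+s*.042*Y+.02*N])-[250,170]+.5)*3-.5).tolist())
E
```

```text
scene plate n in cover axes 0.021519373857109083 -0.0031388043985948995 0.9997635042627557 380 382 height over tool grip -0.03844293234372165
holes wrt pred G, cover XYN [array([ 0.0276,  0.0438, -0.0389]), array([ 0.0326, -0.0406, -0.0393])] dist 0.08458974700856586
yaw err about N deg 3.435234678444832
pin roots [[ 0.6592 -0.0054  0.1046]
 [ 0.6401 -0.0873  0.1034]] [array([-0.0052,  0.0459,  0.    ]), array([-0.0072, -0.0381,  0.    ])]
holes wrt pin roots [array([ 0.0073, -0.0016,  0.0651]), array([ 0.0143, -0.002 ,  0.0647])]
pred px pin root/tip [[334.52189175614876, 364.5050399016741], [322.4477755342281, 332.5197521437636]]
pred px pin root/tip [[214.15580287191648, 430.5863670342905], [201.0533552630742, 397.2836380259272]]
```

```bash
python3 - <<'E'
import cv2,numpy as np
a=np.load("/tmp/top0.npz")["p"][150:250,300:420,::-1];b=np.load("/tmp/top1.npz")["p"][150:250,300:420,::-1]
cv2.imwrite("pics/t1.png",np.vstack([cv2.resize(i,None,fx=6,fy=6,interpolation=cv2.INTER_CUBIC)[:m] for i,m in((a,300),(b,600))])[:900] if 0 else cv2.resize(b,None,fx=6,fy=6,interpolation=cv2.INTER_CUBIC))
E
```

```text
(no output)
```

View pics/t1.png

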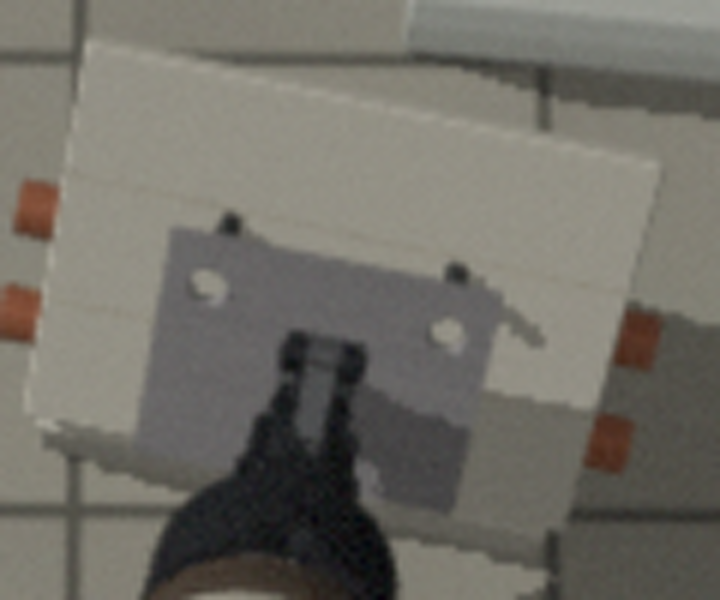

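Top crop: holes at (208,285) and (447,332), pin bodies around (231,223) and (457,272), tile corners at (90,40), (658,163) and (30,420).

```bash
python3 - <<'E'
from chk import *
S=lambda a:(np.array(a)+.5)/6-.5+[300,150]
I=lambda p:((p-[300,150]+.5)*6-.5).round(1).tolist()
Z=np.array([0,0,1.])
U=onplane("top",S([[90,40],[658,163]]),Z,.1432); print("upper corners",U,np.linalg.norm(U[0]-U[1]),"yaw",np.degrees(np.arctan2(U[0,1]-U[1,1],U[0,0]-U[1,0]))-90)
h=np.array([np.cos(np.radians(YC)),np.sin(np.radians(YC)),0]);X,Y,N,R=cover()
print("centre from upper corners",U.mean(0)-.075*X)
Lw=onplane("top",S([[30,420]]),Z,.047); print("centre from LL",Lw[0]+.075*X-.105*Y)
mid=np.array([.6535,-.0512,.108])
print("pred pins root/tip px L",I(proj("top",[mid+.042*Y,mid+.042*Y+.02*N])),"R",I(proj("top",[mid-.042*Y,mid-.042*Y+.02*N])))
Rm=Ro.from_euler("xyz",[140.136,-.039,77.93],degrees=True).as_matrix(); G=np.array([.53527,-.02543,.21267])+.054*Rm[:,2]
print("pred holes px",I(proj("top",[G+.025*X+s*.042*Y-.038*N for s in(1,-1)])))
c=(G-.038*N)@N
P=onplane("top",S([[208,285],[447,332]]),N,c); print("holes wrt G",[(p-G)@np.c_[X,Y,N] for p in P],"dist",np.linalg.norm(P[0]-P[1]))
plate("top","/tmp/top1.npz",[[180,240],[470,300],[440,500],[380,440],[390,360],[280,320],[230,450],[150,440]],[[208,285],[447,332]],[.53527,-.02543,.21267],[140.136,-.039,77.93],[300,150],6)
# dark pin blobs in both top pics
for i in(0,1):
    g=np.load(f"/tmp/top{i}.npz")["p"].max(2).astype(int)
    for u,v in((338,187),(376,196)):
        w=g[v-6:v+7,u-6:u+7]; wt=np.clip(110-w,0,None); wt[w>85]=0; yy,xx=np.mgrid[v-6:v+7,u-6:u+7]; print(i,"pin blob",I(np.array([(wt*xx).sum(),(wt*yy).sum()])/wt.sum()),(wt>0).sum(), "rows",yy[wt>0].min(),yy[wt>0].max())
E
```

```text
upper corners [[ 0.7178  0.0417  0.1432]
 [ 0.6738 -0.1594  0.1432]] 0.20580221619954794 yaw -12.336420517419356
centre from upper corners [ 0.6397 -0.0468  0.095 ]
centre from LL [ 0.6366 -0.0502  0.0952]
pred pins root/tip px L [[231.8, 221.3], [225.6, 241.6]] R [[458.0, 269.9], [455.6, 291.0]]
pred holes px [[208.9, 292.0], [448.0, 343.6]]
holes wrt G [array([ 0.0275,  0.0428, -0.038 ]), array([ 0.0291, -0.0407, -0.038 ])] dist 0.08349560630978722
top plate n in cover axes 0.9900487977855522 0.04430486971131603 -0.13356817181965955 80 1182 height over tool grip 0.016609442541488773
holes wrt pred G, cover XYN [array([ 0.0015,  0.0453, -0.0981]), array([ 0.0065, -0.0433, -0.0907])] dist 0.08902883854465674
yaw err about N deg 3.2009751805579127
0 pin blob [228.5, 230.6] 17 rows 186 190
0 pin blob [455.7, 280.1] 18 rows 194 199
1 pin blob [230.4, 226.4] 12 rows 186 189
1 pin blob [457.6, 275.3] 11 rows 194 197
```

```bash
python3 - <<'E'
from chk import *
S=lambda a:(np.array(a)+.5)/6-.5+[300,150]
X,Y,N,R=cover()
Rm=Ro.from_euler("xyz",[140.136,-.039,77.93],degrees=True).as_matrix(); G=np.array([.53527,-.02543,.21267])+.054*Rm[:,2]
P=onplane("top",S([[170,228],[503,297],[455,513],[137,450]]),N,(G-.038*N)@N); print([(p-G)@np.c_[X,Y,N] for p in P])
# edge fit: gradient of image along X at several Y
g=np.load("/tmp/top1.npz")["p"].mean(2).astype(np.float32)
K=cal("top")
for y in(-.05,-.03,-.02,-.01,0,.01,.02,.05):
    xs=np.arange(.034,.054,.0005); q=proj("top",[G+x*X+y*Y-.038*N for x in xs]).astype(np.float32)
    v=cv2.remap(g,q[:,:1],q[:,1:],cv2.INTER_LINEAR).ravel(); v=np.convolve(v,np.ones(5)/5,"valid"); d=np.diff(v); i=d.argmax(); print("edge y",y,"x",round(xs[i+2]+.00025,4),d[i].round(1))
for sx in(-.03,-.02,0,.01):
  for s in(1,-1):
    ys=s*np.arange(.048,.070,.0005); q=proj("top",[G+sx*X+y*Y-.038*N for y in ys]).astype(np.float32)
    v=cv2.remap(g,q[:,:1],q[:,1:],cv2.INTER_LINEAR).ravel(); v=np.convolve(v,np.ones(5)/5,"valid"); d=np.diff(v); i=d.argmax(); print("side x",sx,"y",round(ys[i+2],4),d[i].round(1))
E
```

```text
[array([ 0.0451,  0.0593, -0.038 ]), array([ 0.0461, -0.0563, -0.038 ]), array([-0.0379, -0.0587, -0.038 ]), array([-0.0404,  0.0561, -0.038 ])]
edge y -0.05 x 0.0483 5.2
edge y -0.03 x 0.0478 5.8
edge y -0.02 x 0.0478 6.1
edge y -0.01 x 0.0478 5.8
edge y 0 x 0.0478 5.8
edge y 0.01 x 0.0478 5.7
edge y 0.02 x 0.0473 5.4
edge y 0.05 x 0.0473 4.6
side x -0.03 y 0.0575 5.8
side x -0.03 y -0.057 4.0
side x -0.02 y 0.059 4.6
side x -0.02 y -0.057 4.2
side x 0 y 0.0585 6.3
side x 0 y -0.063 0.5
side x 0.01 y 0.058 4.6
side x 0.01 y -0.0545 1.1
```

```bash
python3 - <<'E'
from plan import *
X,Y,N,R=cover()
mid=np.array([.6535,-.0512,.108]); H=mid-.0272*X-.0009*Y+.044*N
R2=R*Ro.from_euler("z",.7,degrees=True)
save([.53527,-.02543,.21267],Ro.from_euler("xyz",[140.136,-.039,77.93],degrees=True))
go(H+.024*N,R2,dig=3,name="near")
E
```

```text
near [[-0.013, -0.017, 0.36], [-0.005, -0.002, 0.023]] rows>=0.7
```

Emit:
apply_moves(rows=[[[-0.013,-0.017,0.1],[-0.005,-0.002,0.023],0],[[-0.013,-0.017,0.2],[-0.005,-0.002,0.023],0],[[-0.013,-0.017,0.3],[-0.005,-0.002,0.023],0],[[-0.013,-0.017,0.36],[-0.005,-0.002,0.023],0],[[-0.013,-0.017,0.36],[-0.005,-0.002,0.023],0],[[-0.013,-0.017,0.36],[-0.005,-0.002,0.023],0]])

```text
time: 9.4
ee_pos: [0.5565, -0.032, 0.1839]
tcp_rot: [139.9, -0.4, 77.3]
wrist_force: [-0.1, 0.2, -1.0]
opening: 0.0191
grasp_force: 59.5
```

```bash
python3 - <<'E'
from workcell import sensors,imaging
import cv2,numpy as np
o=sensors.get_obs(); print({k:o[k] for k in("time","ee_pos","tcp_rot","opening","wrist_force")})
im=[]
for n,(v,u) in(("scene",(245,290)),("top",(165,310))):
    p,d=imaging.camera(n); np.savez(f"/tmp/{n}2.npz",p=p,d=d)
    im.append(cv2.resize(p[v:v+75,u:u+98,::-1],None,fx=8,fy=8,interpolation=cv2.INTER_CUBIC)[:,:784])
im[0]=cv2.resize(im[0],None,fx=.5,fy=.5);
cv2.imwrite("pics/st2.png",np.hstack([im[0],cv2.resize(im[1],None,fx=.5,fy=.5)]))
E
```

```text
{'time': 9.4, 'ee_pos': array([ 0.55645434, -0.03200929,  0.18388929]), 'tcp_rot': array([139.89757071,  -0.42057304,  77.28664022]), 'opening': 0.019079508188807742, 'wrist_force': array([-0.13719518,  0.20032667, -1.01216752])}
```

View pics/st2.png

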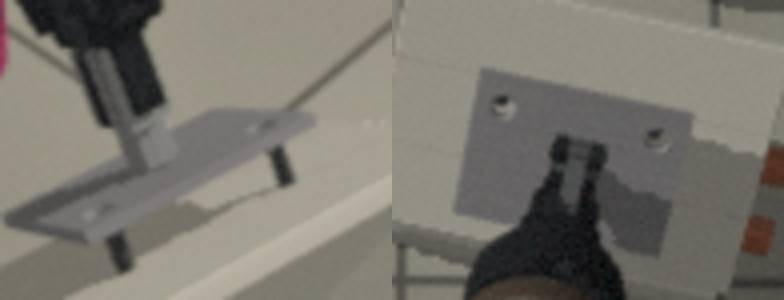

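In the right panel, both pins show dark through the holes, slightly up-left of the hole centres (504,106) and (657,138). The left panel shows both pins right under the plate. I'll do a small rendering fit to refine the offset.

```bash
cat > fit.py <<'E'
from chk import *
from scipy.optimize import minimize
def fit(f,tcp,rpy,mid):
    X,Y,N,_=cover(); B=np.c_[X,Y,N]; Rm=Ro.from_euler("xyz",rpy,degrees=True).as_matrix(); G=np.array(tcp)+.054*Rm[:,2]
    hy,hx=Rm[:,0],Rm[:,1]; g=np.load(f)["p"].mean(2); ss=4; o,_r=ray("top",[[0,0]]); data=[]
    for s in(1,-1):
        h0=G+.025*hx+s*.042*hy-.038*N; pr=mid+s*.042*Y
        u,v=np.round(proj("top",[h0])[0]).astype(int); k=5
        sub=(np.arange((2*k+1)*ss)+.5)/ss-.5-k
        uu,vv=np.meshgrid(u+sub,v+sub); _,d=ray("top",np.c_[uu.ravel(),vv.ravel()])
        oc=(o-h0)@B; dc=d@B; op=(o-pr)@B
        data.append((oc,dc,op,g[v-k:v+k+1,u-k:u+k+1],k))
    def cost(p,full=False):
        hX,hY,pX,pY=p[:4]; tot=0
        for oc,dc,op,img,k in data:
            a=oc+dc*((0-oc[2])/dc[:,2:3]); b=oc+dc*((-.006-oc[2])/dc[:,2:3])
            out=np.hypot(a[:,0]-hX,a[:,1]-hY)>.006; wall=np.hypot(b[:,0]-hX,b[:,1]-hY)>.006
            dark=np.zeros(len(a),bool)
            for n in np.linspace(0,.016,9):
                c=np.array([pX,pY,n])-op; t=(dc@c)/(dc*dc).sum(1); dark|=np.linalg.norm(dc*t[:,None]-c,axis=1)<.004
            lab=np.where(out,0,np.where(wall,1,np.where(dark,2,3))); n=2*k+1
            A=np.stack([(lab==j).reshape(n,4,n,4).mean((1,3)) for j in range(4)])
            A=np.array([cv2.GaussianBlur(x,(0,0),.5) for x in A]).reshape(4,-1).T
            # ridge to plausible levels
            pr_=np.array([105,125,35,170.]); w=.5
            M=np.vstack([A,w*np.eye(4)]); y=np.r_[img.ravel(),w*pr_]; c=np.linalg.lstsq(M,y,rcond=None)[0]; r=M@c-y; tot+=(r*r).sum()
            if full: print("levels",c.round(0),"rms",np.sqrt((r*r).mean()).round(1))
        return tot+3e8*((p[2])**2+p[3]**2)
    best=min((minimize(cost,np.r_[x,y,0,0],method="Nelder-Mead",options=dict(initial_simplex=np.r_[x,y,0,0]+np.vstack([np.zeros(4),.002*np.eye(4)]),maxiter=200)) for x in(0,.002,.004) for y in(-.001,.001)),key=lambda r:r.fun)
    cost(best.x,True); p=best.x*1000; print("hole off X,Y mm",p[:2],"pin off",p[2:],"cost",best.fun)
    # error of hole relative to pin in the cover axes (hole - pin)
    e=[((G+.025*hx+s*.042*hy)-(mid+s*.042*Y))@B[:,:2]*1000+p[:2]-p[2:] for s in(1,-1)]; print("hole-pin X,Y mm  L",e[0],"R",e[1])
    print("underside above tile mm",((G-.044*N-mid)@N*1000).round(1))
E
python3 - <<'E'
from fit import *
fit("/tmp/top2.npz",[.55645,-.03201,.18389],[139.898,-.42,77.287],np.array([.6535,-.0512,.108]))
E
```

```text
levels [101. 115.  43. 138.] rms 6.2
levels [ 98. 110.  31. 100.] rms 6.7
hole off X,Y mm [3.2261 0.0861] pin off [-0.3131  0.93  ] cost 10685.003781995081
hole-pin X,Y mm  L [ 2.1838 -2.8192] R [ 1.0996 -2.8121]
underside above tile mm 23.7
```

Emit:
apply_moves(rows=[[[0.02,-0.015,0.01],[0,0,0],0],[[0.02,-0.015,0.02],[0,0,0],0],[[0.02,-0.015,0.02],[0,0,0],0],[[0.02,-0.015,0.02],[0,0,0],0]])

```text
time: 9.9
ee_pos: [0.557, -0.0299, 0.1818]
tcp_rot: [139.9, -0.4, 77.3]
wrist_force: [0.2, 0.7, -2.0]
opening: 0.019
grasp_force: 59.5
```

```bash
cat > shot.py <<'E'
import sys
from workcell import sensors,imaging
import cv2,numpy as np
i=sys.argv[1]
o=sensors.get_obs(); print({k:o[k] for k in("time","ee_pos","tcp_rot","opening","wrist_force","torque")})
im=[]
for n,(v,u) in(("scene",(245,290)),("top",(165,310))):
    p,d=imaging.camera(n); np.savez(f"/tmp/{n}{i}.npz",p=p,d=d)
    im.append(cv2.resize(p[v:v+75,u:u+98,::-1],None,fx=4,fy=4,interpolation=cv2.INTER_CUBIC))
cv2.imwrite(f"pics/st{i}.png",np.hstack(im))
from fit import *
fit(f"/tmp/top{i}.npz",o["ee_pos"],o["tcp_rot"],np.array([.6535,-.0512,.108]))
E
python3 shot.py 3
```

```text
{'time': 9.9, 'ee_pos': array([ 0.55699799, -0.02994907,  0.18176082]), 'tcp_rot': array([139.85530709,  -0.43140536,  77.3010857 ]), 'opening': 0.019042074718400078, 'wrist_force': array([ 0.1536621 ,  0.71194601, -2.03507601]), 'torque': array([ 0.16364237,  0.86186847, -0.01565727])}
levels [101. 121.  46. 138.] rms 5.6
levels [ 98. 112.  33. 101.] rms 6.3
hole off X,Y mm [ 2.9468 -0.7018] pin off [-0.3223  0.9531] cost 9247.015037398465
hole-pin X,Y mm  L [ 0.6623 -1.4824] R [-0.4168 -1.4754]
underside above tile mm 22.0
```

View pics/st3.png

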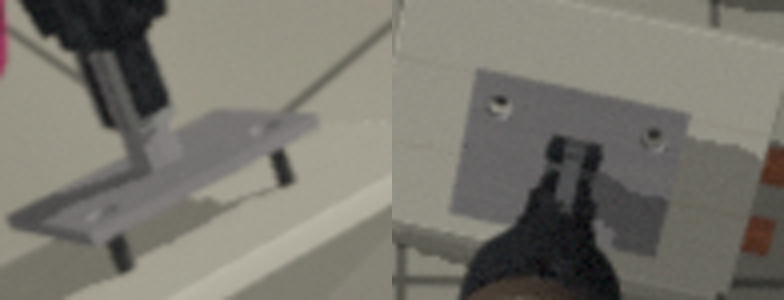

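Left pin now appears nearly centred; the fit wants about 1.4 mm more towards +Y. I'll correct and descend gently, watching the force.

Emit:
apply_moves(rows=[[[0.014,0,0],[0,0,0],0],[[0.014,0,0.01],[0,0,0],0],[[0.014,0,0.02],[0,0,0],0],[[0.014,0,0.03],[0,0,0],0],[[0.014,0,0.04],[0,0,0],0],[[0.014,0,0.05],[0,0,0],0],[[0.014,0,0.06],[0,0,0],0],[[0.014,0,0.06],[0,0,0],0]])

```text
time: 10.8
ee_pos: [0.5611, -0.0295, 0.1769]
tcp_rot: [139.9, -0.4, 77.3]
wrist_force: [0.2, -0.7, -2.2]
opening: 0.019
grasp_force: 59.5
```

```bash
python3 shot.py 4; python3 - <<'E'
from workcell import sensors
from plan import *
X,Y,N,R=cover(); print("force XYN",np.array(sensors.get_obs()["wrist_force"])@np.c_[X,Y,N])
E
```

```text
{'time': 10.8, 'ee_pos': array([ 0.56111166, -0.02948316,  0.17693893]), 'tcp_rot': array([139.87291753,  -0.42660598,  77.29135218]), 'opening': 0.01902896990302591, 'wrist_force': array([ 0.20606572, -0.72047022, -2.23226069]), 'torque': array([0.14613791, 0.85551293, 0.00349833])}
levels [102. 103.  50. 115.] rms 6.7
levels [99. 81. 45. 97.] rms 5.7
hole off X,Y mm [3.5405 1.6671] pin off [-0.0655  0.1598] cost 9777.532944562372
hole-pin X,Y mm  L [0.8928 2.9865] R [-0.1927  2.9935]
underside above tile mm 15.8
force XYN [-1.28437995 -0.19170044 -1.38249237]
```

Emit:
apply_moves(rows=[[[0,0,0.01],[0,0,0],0],[[0,0,0.02],[0,0,0],0],[[0,0,0.03],[0,0,0],0],[[0,0,0.04],[0,0,0],0],[[0,0,0.05],[0,0,0],0],[[0,0,0.06],[0,0,0],0],[[0,0,0.06],[0,0,0],0]])

```text
time: 11.6
ee_pos: [0.5649, -0.0303, 0.1724]
tcp_rot: [139.9, -0.4, 77.3]
wrist_force: [-0.3, -0.5, -1.7]
opening: 0.019
grasp_force: 59.5
```

```bash
python3 - <<'E'
from workcell import sensors
from plan import *
o=sensors.get_obs();X,Y,N,R=cover(); B=np.c_[X,Y,N];print("force XYN",np.array(o["wrist_force"])@B,"torque",o["torque"]@B,o["ee_pos"],o["tcp_rot"])
E
python3 shot.py 5
```

```text
force XYN [-1.21253728 -0.58142247 -1.16821929] torque [-0.00988971  0.83921356  0.02308575] [ 0.5648885  -0.03030596  0.1723529 ] [139.8755497   -0.42461317  77.29149184]
{'time': 11.6, 'ee_pos': array([ 0.5648885 , -0.03030596,  0.1723529 ]), 'tcp_rot': array([139.8755497 ,  -0.42461317,  77.29149184]), 'opening': 0.019045210829358745, 'wrist_force': array([-0.29586423, -0.5312055 , -1.67431184]), 'torque': array([0.15399754, 0.82526759, 0.01132773])}
levels [ 98.  74.  48. 126.] rms 8.6
levels [95. 96. 43. 96.] rms 9.1
hole off X,Y mm [ 2.1884 -0.1124] pin off [-0.6424  0.0277] cost 19672.48129993593
hole-pin X,Y mm  L [0.1273 1.3256] R [-0.9562  1.3326]
underside above tile mm 9.8
```

View pics/st5.png

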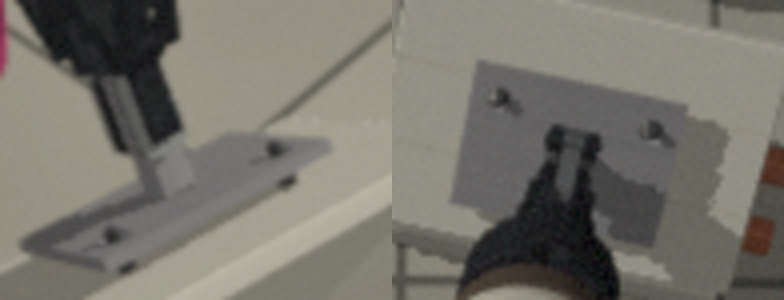

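Both pins now stick up through the holes. I'll continue down to the tile.

Emit:
apply_moves(rows=[[[0,0,0.01],[0,0,0],0],[[0,0,0.02],[0,0,0],0],[[0,0,0.03],[0,0,0],0],[[0,0,0.04],[0,0,0],0],[[0,0,0.05],[0,0,0],0],[[0,0,0.06],[0,0,0],0],[[0,0,0.07],[0,0,0],0],[[0,0,0.08],[0,0,0],0],[[0,0,0.08],[0,0,0],0]])

```text
time: 12.6
ee_pos: [0.5699, -0.0314, 0.1665]
tcp_rot: [139.9, -0.4, 77.3]
wrist_force: [-1.2, 0.9, -0.5]
opening: 0.019
grasp_force: 59.7
```

Emit:
apply_moves(rows=[[[0,0,0.005],[0,0,0],0],[[0,0,0.01],[0,0,0],0],[[0,0,0.01],[0,0,0],0]])

```text
time: 12.9
ee_pos: [0.5701, -0.0314, 0.1664]
tcp_rot: [139.9, -0.4, 77.3]
wrist_force: [-20.8, 3.0, 11.7]
opening: 0.0192
grasp_force: 62.7
```

Emit:
apply_moves(rows=[[[0,0,0.005],[0,0,0],0],[[0,0,0.005],[0,0,0],0]])

```text
time: 13.1
ee_pos: [0.5701, -0.0314, 0.1664]
tcp_rot: [139.9, -0.4, 77.3]
wrist_force: [-30.2, 4.3, 18.1]
opening: 0.019
grasp_force: 64.3
```

```bash
python3 - <<'E'
from workcell import sensors
from plan import *
o=sensors.get_obs();X,Y,N,R=cover(); B=np.c_[X,Y,N];print("force XYN",np.array(o["wrist_force"])@B,"torque",o["torque"]@B,o["ee_pos"],o["tcp_rot"])
G=o["ee_pos"]+.054*Ro.from_euler("xyz",o["tcp_rot"],degrees=True).as_matrix()[:,2]; print((G-np.array([.6535,-.0512,.108]))@B)
E
```

```text
force XYN [-11.67488531  -2.1387594   33.43988733] torque [-0.37682381  3.19475898  0.05619529] [ 0.57008672 -0.03140134  0.16642974] [139.8904534   -0.41831916  77.30866206]
[-0.02799505  0.00181629  0.04585341]
```

Emit:
apply_moves(rows=[[[0,0,-0.012],[0,0,0],0],[[0,0,-0.012],[0,0,0],0],[[0,0,-0.012],[0,0,0],0.3],[[0,0,-0.012],[0,0,0],0.5],[[0,0,-0.012],[0,0,0],0.6],[[0,0,-0.012],[0,0,0],0.6],[[0,0,-0.012],[0,0,0],0.6],[[0,0,-0.012],[0,0,0],0.6]])

```text
time: 13.9
ee_pos: [0.5701, -0.0314, 0.1662]
tcp_rot: [139.9, -0.4, 77.3]
wrist_force: [0.1, 0.3, -0.1]
opening: 0.0513
grasp_force: 0.0
```

Emit:
apply_moves(rows=[[[0,0,-0.1],[0,0,0],0.6],[[0,0,-0.3],[0,0,0],0.6],[[0,0,-0.6],[0,0,0],0.6],[[0,0,-1.0],[0,0,0],0.6],[[0,0,-1.0],[0,0,0],0.6],[[0,0,-1.0],[0,0,0],0.6]])

```text
time: 14.5
ee_pos: [0.507, -0.0176, 0.2445]
tcp_rot: [139.7, -0.5, 77.3]
wrist_force: [0.4, -0.1, -1.2]
opening: 0.0511
grasp_force: 0.0
```

```bash
python3 - <<'E'
from workcell import sensors,imaging
from chk import *
o=sensors.get_obs(); print(o["time"],o["ee_pos"],o["tcp_rot"],o["opening"],o["wrist_force"])
im=[]
for n,(v,u) in(("scene",(215,250)),("top",(155,300))):
    p,d=imaging.camera(n); np.savez(f"/tmp/{n}6.npz",p=p,d=d); im.append(cv2.resize(p[v:v+130,u:u+130,::-1],None,fx=3,fy=3,interpolation=cv2.INTER_CUBIC))
cv2.imwrite("pics/st6.png",np.hstack(im))
# spindle / plate from scene depth
X,Y,N,R=cover(); B=np.c_[X,Y,N]; mid=np.array([.6535,-.0512,.108])
for n in("scene","top"):
    c=(cloud(n,np.load(f"/tmp/{n}6.npz")["d"])-mid)@B
    q=c[(abs(c[...,0]+.025)<.025)&(abs(c[...,1])<.025)&(c[...,2]>.02)&(c[...,2]<.075)]
    print(n,"spindle pts",len(q),q.mean(0) if len(q) else 0, np.percentile(q,[5,95],axis=0) if len(q) else 0)
    t=q[q[:,2]>.055]; print(" top pts",len(t),t.mean(0) if len(t) else 0)
    s=c[(c[...,0]>-.06)&(c[...,0]<.012)&(abs(c[...,1])>.015)&(abs(c[...,1])<.05)&(abs(c[...,2]-.006)<.012)]
    A=np.c_[s[:,:2],np.ones(len(s))]; k=np.linalg.lstsq(A,s[:,2],rcond=None)[0]; print(" plate slopes deg",np.degrees(k[:2]),"N at centre",k@[-.025,0,1],"rms",(A@k-s[:,2]).std(),len(s))
    s=c[(c[...,0]>.03)&(c[...,0]<.05)&(abs(c[...,1])<.08)&(abs(c[...,2])<.01)]; print(" tile N",s[:,2].mean(),len(s))
E
```

```text
14.5 [ 0.507  -0.0176  0.2445] [139.6892  -0.4709  77.3174] 0.0511218623476968 [ 0.3758 -0.0715 -1.2406]
scene spindle pts 325 [-0.0214 -0.0001  0.0423] [[-0.0337 -0.0058  0.0224]
 [-0.0162  0.0088  0.062 ]]
 top pts 70 [-0.0219  0.0003  0.0596]
 plate slopes deg [ 1.7919 -0.0948] N at centre 0.00787338648550964 rms 0.0020736241830667692 443
 tile N 0.0012970536062812809 371
top spindle pts 84 [-0.0177  0.0023  0.0467] [[-0.0223 -0.0048  0.0222]
 [-0.0158  0.0097  0.0627]]
 top pts 33 [-0.0193  0.0024  0.0606]
 plate slopes deg [ 0.3701 -0.048 ] N at centre 0.006673923100848894 rms 0.0020625481459412647 943
 tile N 0.0006774411027405574 674
```

View pics/st6.png

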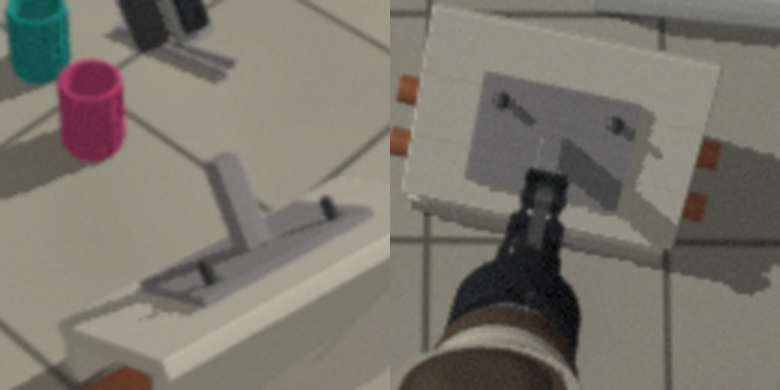

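Both pins come through the plate, the plate lies flush (about 6 mm over the tile all across), and the holder is free. Next is the roller.

```bash
python3 - <<'E'
from plan import *
save([.507,-.0176,.2445],Ro.from_euler("xyz",[139.69,-.47,77.32],degrees=True))
go([.4316,.0121,.13],down(120),dig=3,name="over roller")
E
```

```text
over roller [[0.06, -0.501, -0.028], [0.643, 0.243, -0.684]] rows>=3.4
over roller [[0.222, -0.429, 0.15], [0.643, 0.243, -0.684]] rows>=3.4
```

Emit:
apply_moves(rows=[[[0.06,-0.501,-0.028],[0.643,0.243,-0.684],1],[[0.06,-0.501,-0.028],[0.643,0.243,-0.684],1],[[0.06,-0.501,-0.028],[0.643,0.243,-0.684],1],[[0.06,-0.501,-0.028],[0.643,0.243,-0.684],1],[[0.06,-0.501,-0.028],[0.643,0.243,-0.684],1],[[0.06,-0.501,-0.028],[0.643,0.243,-0.684],1]])

```text
time: 15.2
ee_pos: [0.4694, -0.0031, 0.2112]
tcp_rot: [160.0, 3.6, 98.5]
wrist_force: [-0.9, -0.1, 0.1]
opening: 0.0851
grasp_force: 0.0
```

Emit:
apply_moves(rows=[[[0.222,-0.429,0.15],[0.643,0.243,-0.684],0.9],[[0.222,-0.429,0.15],[0.643,0.243,-0.684],0.9],[[0.222,-0.429,0.15],[0.643,0.243,-0.684],0.9],[[0.222,-0.429,0.15],[0.643,0.243,-0.684],0.9],[[0.222,-0.429,0.15],[0.643,0.243,-0.684],0.9],[[0.222,-0.429,0.15],[0.643,0.243,-0.684],0.9],[[0.222,-0.429,0.15],[0.643,0.243,-0.684],0.9]])

```text
time: 15.9
ee_pos: [0.4311, 0.012, 0.1824]
tcp_rot: [-179.9, -0.0, 119.9]
wrist_force: [-0.7, -0.1, -1.1]
opening: 0.0769
grasp_force: 0.0
```

Emit:
apply_moves(rows=[[[0,0,0.3],[0,0,0],0.9],[[0,0,0.6],[0,0,0],0.9],[[0,0,0.864],[0,0,0],0.9],[[0,0,0.864],[0,0,0],0.9],[[0,0,0.864],[0,0,0],0.6],[[0,0,0.864],[0,0,0],0.4],[[0,0,0.864],[0,0,0],0.3],[[0,0,0.864],[0,0,0],0.3],[[0,0,0.864],[0,0,0],0.3],[[0,0,0.864],[0,0,0],0.3],[[0,0,0.864],[0,0,0],0.3]], force=30)

```text
time: 17.0
ee_pos: [0.4321, 0.012, 0.0979]
tcp_rot: [-180.0, -0.0, 120.0]
wrist_force: [-1.3, -0.3, 7.3]
opening: 0.0426
grasp_force: 30.4
```

```bash
python3 - <<'E'
from workcell import sensors
from plan import *
o=sensors.get_obs(); print(o["time"],o["ee_pos"],o["tcp_rot"],o["opening"],o["grasp_force"],o["wrist_force"])
save(o["ee_pos"],Ro.from_euler("xyz",o["tcp_rot"],degrees=True))
go(o["ee_pos"]+np.array([0,0,.1-.054]),down(119.9),dig=3,name="lift")
X,Y,N,R=cover(); mid=np.array([.6535,-.0512,.108])
go(mid-.0283*X+.002*Y+.118*N,R,dig=3,name="pre")
E
```

```text
17.0 [0.43214043 0.01198587 0.0979485 ] [-1.79986606e+02 -1.15766012e-02  1.19966664e+02] 0.04264983962964611 30.394809544086456 [-1.33439039 -0.2938214   7.34735078]
lift [[0.0, 0.0, -1.0], [0.0, 0.0, 0.002]] rows>=2.0
pre [[-0.376, 0.317, -0.118], [-0.636, -0.244, 0.671]] rows>=3.3
pre [[-0.244, 0.44, 0.051], [-0.637, -0.244, 0.671]] rows>=3.3
```

Emit:
apply_moves(rows=[[[0,0,-0.1],[0,0,0],0.3],[[0,0,-0.3],[0,0,0],0.3],[[0,0,-0.5],[0,0,0],0.3],[[0,0,-0.75],[0,0,0],0.3],[[0,0,-1.0],[0,0,0],0.3],[[0,0,-1.0],[0,0,0],0.3]])

```text
time: 17.6
ee_pos: [0.4329, 0.012, 0.2003]
tcp_rot: [179.9, 0.1, 120.0]
wrist_force: [0.6, 0.5, -1.0]
opening: 0.0421
grasp_force: 30.7
```

Emit:
apply_moves(rows=[[[-0.094,0.079,-0.03],[-0.159,-0.061,0.168],0.3],[[-0.188,0.158,-0.059],[-0.318,-0.122,0.335],0.3],[[-0.282,0.238,-0.088],[-0.477,-0.183,0.503],0.3],[[-0.376,0.317,-0.118],[-0.636,-0.244,0.671],0.3],[[-0.376,0.317,-0.118],[-0.636,-0.244,0.671],0.3],[[-0.376,0.317,-0.118],[-0.636,-0.244,0.671],0.3]])

```text
time: 18.2
ee_pos: [0.4771, -0.0047, 0.2077]
tcp_rot: [160.3, 3.7, 99.1]
wrist_force: [-1.0, 0.1, -0.6]
opening: 0.0423
grasp_force: 30.8
```

Emit:
apply_moves(rows=[[[-0.061,0.11,0.013],[-0.159,-0.061,0.168],0.3],[[-0.122,0.22,0.026],[-0.319,-0.122,0.336],0.3],[[-0.183,0.33,0.038],[-0.478,-0.183,0.503],0.3],[[-0.244,0.44,0.051],[-0.637,-0.244,0.671],0.3],[[-0.244,0.44,0.051],[-0.637,-0.244,0.671],0.3],[[-0.244,0.44,0.051],[-0.637,-0.244,0.671],0.3],[[-0.244,0.44,0.051],[-0.637,-0.244,0.671],0.3]])

```text
time: 18.9
ee_pos: [0.524, -0.0213, 0.2193]
tcp_rot: [140.3, 0.1, 78.1]
wrist_force: [-0.4, 0.1, -0.0]
opening: 0.0426
grasp_force: 30.8
```

```bash
cat > st.py <<'E'
from workcell import sensors,imaging
from chk import *
import sys
o=sensors.get_obs();X,Y,N,R=cover(); B=np.c_[X,Y,N]; mid=np.array([.6535,-.0512,.108])
Rm=Ro.from_euler("xyz",o["tcp_rot"],degrees=True).as_matrix(); G=o["ee_pos"]+.054*Rm[:,2]
print(o["time"],"G in cover",((G-mid)@B*1000).round(2),"axis",(-Rm[:,2]@B).round(4),"F",(o["wrist_force"]@B).round(1),"op",o["opening"],o["grasp_force"])
for n in("scene","top"):
    p,d=imaging.camera(n); np.savez(f"/tmp/{n}{sys.argv[1]}.npz",p=p,d=d); h=cv2.cvtColor(p,cv2.COLOR_RGB2HSV)
    c=(cloud(n,d)-mid)@B; near=(abs(c[...,0]+.028)<.06)&(abs(c[...,1])<.05)&(c[...,2]>0)&(c[...,2]<.17)
    m=(h[...,0]>160)&(h[...,0]<178)&(h[...,1]>120)&near; q=c[m]
    print(n,"roller pts",len(q)); 
    if len(q)>5: print((np.percentile(q,[2,50,98],axis=0)*1000).round(1).tolist())
E
python3 st.py 7
```

```text
18.9 G in cover [-30.52   2.2  116.69] axis [ 0.0056 -0.0011  1.    ] F [-0.3  0.   0.3] op 0.04255322570998293 30.827411748468876
scene roller pts 614
[[-46.4, -18.4, 74.4], [-14.9, -9.8, 94.3], [-6.6, 21.8, 132.1]]
top roller pts 116
[[-34.4, -17.4, 77.4], [-15.6, 18.7, 114.8], [14.7, 24.9, 159.3]]
```

Roller sits about 12 mm above the spindle top and 2.2 mm too low on the slope. Both robot and camera frames agree, so I'll correct and slide down.

Emit:
apply_moves(rows=[[[0,0.022,0.02],[0,0,0],0.3],[[0,0.022,0.05],[0,0,0],0.3],[[0,0.022,0.09],[0,0,0],0.3],[[0,0.022,0.12],[0,0,0],0.3],[[0,0.022,0.15],[0,0,0],0.3],[[0,0.022,0.18],[0,0,0],0.3],[[0,0.022,0.18],[0,0,0],0.3]])

```text
time: 19.7
ee_pos: [0.5371, -0.0243, 0.2063]
tcp_rot: [140.2, 0.0, 78.0]
wrist_force: [0.6, -0.6, -0.7]
opening: 0.0428
grasp_force: 30.8
```

```bash
python3 st.py 8
```

```text
19.7 G in cover [-28.51   1.96  98.13] axis [ 0.0035 -0.0003  1.    ] F [ 0.1 -0.5 -1. ] op 0.04281377114450961 30.826018061488867
scene roller pts 622
[[-44.8, -18.6, 55.4], [-13.0, -9.9, 75.6], [-4.8, 21.4, 113.9]]
top roller pts 109
[[-32.9, -17.9, 58.8], [-13.7, 18.7, 98.4], [1.3, 25.1, 153.4]]
```

Emit:
apply_moves(rows=[[[0,0,0.04],[0,0,0],0.3],[[0,0,0.08],[0,0,0],0.3],[[0,0,0.12],[0,0,0],0.3],[[0,0,0.16],[0,0,0],0.3],[[0,0,0.2],[0,0,0],0.3],[[0,0,0.2],[0,0,0],0.3]])

```text
time: 20.4
ee_pos: [0.5496, -0.0269, 0.1907]
tcp_rot: [140.2, 0.0, 78.0]
wrist_force: [-0.5, -0.4, -0.1]
opening: 0.0425
grasp_force: 30.8
```

Emit:
apply_moves(rows=[[[0,0,0.04],[0,0,0],0.3],[[0,0,0.08],[0,0,0],0.3],[[0,0,0.12],[0,0,0],0.3],[[0,0,0.16],[0,0,0],0.3],[[0,0,0.2],[0,0,0],0.3],[[0,0,0.23],[0,0,0],0.3],[[0,0,0.23],[0,0,0],0.3]])

```text
time: 21.1
ee_pos: [0.564, -0.03, 0.1733]
tcp_rot: [140.2, 0.0, 78.0]
wrist_force: [0.5, -0.2, 0.1]
opening: 0.0423
grasp_force: 30.8
```

```bash
python3 st.py 9
```

```text
21.1 G in cover [-28.64   1.98  55.1 ] axis [ 0.0035 -0.0003  1.    ] F [ 0.4 -0.1 -0.3] op 0.04225445860060304 30.826124092563987
scene roller pts 620
[[-45.9, -18.6, 12.4], [-13.2, -9.8, 32.9], [-4.7, 21.4, 70.9]]
top roller pts 106
[[-32.1, -18.2, 19.4], [-13.7, 18.6, 57.1], [3.5, 25.2, 127.3]]
```

Emit:
apply_moves(rows=[[[0,0,0.01],[0,0,0],0.3],[[0,0,0.02],[0,0,0],0.3],[[0,0,0.03],[0,0,0],0.3],[[0,0,0.03],[0,0,0],0.3]])

```text
time: 21.6
ee_pos: [0.5659, -0.0303, 0.1715]
tcp_rot: [140.2, 0.0, 78.0]
wrist_force: [-0.2, -0.1, -0.6]
opening: 0.0425
grasp_force: 30.8
```

Emit:
apply_moves(rows=[[[0,0,0.005],[0,0,0],0.3],[[0,0,0.01],[0,0,0],0.3],[[0,0,0.01],[0,0,0],0.3]])

```text
time: 21.9
ee_pos: [0.5665, -0.0305, 0.1708]
tcp_rot: [140.2, 0.0, 78.0]
wrist_force: [0.3, -0.2, -0.4]
opening: 0.0424
grasp_force: 30.8
```

```bash
python3 st.py 10
```

```text
21.9 G in cover [-28.29   2.05  51.53] axis [ 0.0029 -0.0005  1.    ] F [-0.  -0.1 -0.5] op 0.0423977618263373 30.826172092929482
scene roller pts 619
[[-45.6, -18.5, 8.9], [-13.0, -9.9, 29.5], [-4.2, 21.5, 67.3]]
top roller pts 101
[[-33.2, -17.8, 15.3], [-14.0, 19.2, 54.2], [2.0, 25.4, 106.7]]
```

Emit:
apply_moves(rows=[[[0,0,0.005],[0,0,0],0.3],[[0,0,0.01],[0,0,0],0.3],[[0,0,0.01],[0,0,0],0.3]])

```text
time: 22.3
ee_pos: [0.5669, -0.0305, 0.1706]
tcp_rot: [140.2, 0.0, 78.0]
wrist_force: [-13.9, 2.6, 7.6]
opening: 0.0423
grasp_force: 32.5
```

Emit:
apply_moves(rows=[[[0,0,0.005],[0,0,0],0.3],[[0,0,0.005],[0,0,0],0.3]])

```text
time: 22.5
ee_pos: [0.5669, -0.0305, 0.1706]
tcp_rot: [140.2, 0.0, 78.0]
wrist_force: [-23.0, 4.4, 14.1]
opening: 0.0423
grasp_force: 33.6
```

Seated on the plate. Relaxing, opening and retreating along the spindle.

Emit:
apply_moves(rows=[[[0,0,-0.01],[0,0,0],0.3],[[0,0,-0.01],[0,0,0],0.55],[[0,0,-0.01],[0,0,0],0.7],[[0,0,-0.01],[0,0,0],0.75],[[0,0,-0.01],[0,0,0],0.75],[[0,0,-0.01],[0,0,0],0.75],[[0,0,-0.01],[0,0,0],0.75]])

```text
time: 23.2
ee_pos: [0.5669, -0.0306, 0.1704]
tcp_rot: [140.2, 0.0, 78.0]
wrist_force: [-0.1, -0.5, 0.4]
opening: 0.0641
grasp_force: 0.0
```

Emit:
apply_moves(rows=[[[0,0,-0.1],[0,0,0],0.75],[[0,0,-0.3],[0,0,0],0.75],[[0,0,-0.6],[0,0,0],0.75],[[0,0,-0.9],[0,0,0],0.75],[[0,0,-1.0],[0,0,0],0.75],[[0,0,-1.0],[0,0,0],0.75],[[0,0,-1.0],[0,0,0],0.75]])

```text
time: 23.9
ee_pos: [0.5043, -0.0171, 0.2465]
tcp_rot: [140.2, 0.0, 78.0]
wrist_force: [0.3, -0.4, -0.9]
opening: 0.0642
grasp_force: 0.0
```

```bash
python3 st.py 11; python3 - <<'E'
from chk import *
# plate slope check & moved objects
X,Y,N,R=cover(); B=np.c_[X,Y,N]; mid=np.array([.6535,-.0512,.108])
for n in("scene","top"):
    c=(cloud(n,np.load(f"/tmp/{n}11.npz")["d"])-mid)@B
    s=c[(c[...,0]>-.06)&(c[...,0]<.012)&(abs(c[...,1])>.03)&(abs(c[...,1])<.05)&(abs(c[...,2]-.006)<.006)]; A=np.c_[s[:,:2],np.ones(len(s))]; k=np.linalg.lstsq(A,s[:,2],rcond=None)[0]; print(n,"plate slopes",np.degrees(k[:2]),"N",k@[-.025,0,1],len(s))
E
```

```text
23.9 G in cover [-28.36   2.05 150.51] axis [ 0.0031 -0.0006  1.    ] F [-0.3 -0.3 -1. ] op 0.06422081375766288 0.0
scene roller pts 930
[[-50.7, -19.6, 9.3], [-16.4, -4.5, 39.9], [-10.4, 21.1, 67.2]]
top roller pts 299
[[-41.8, -19.0, 13.3], [-15.5, 3.4, 48.2], [-9.6, 23.4, 69.3]]
scene plate slopes [ 0.566  -0.1211] N 0.007490352057553276 243
top plate slopes [ 0.2998 -0.118 ] N 0.0066230302134931895 523
```

```bash
python3 -c "
from workcell import bot
print(bot.job_done())"
```

```text
the job is handed in; nothing more can be done
None
```

I hung the grey holder flush on the two pins, slid the wide pink roller down until it sat on the plate, and handed the job in with the gripper clear at about 24 s; the judging result was not shown.

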